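# Index the specimen carousel and eject the jar tray

### The arm

A 6-joint arm with a two-finger parallel gripper is mounted at the origin on the work surface. World frame = base frame: x ahead of the robot, y to its left, z up, the work surface at z = 0. Lengths are in m, angles in rad, forces in N, time in s.
With the tool pointing down it reaches from about 0.35 to 0.975 m from the base axis. Payload 4.9 kg.
Tool frame: the origin (TCP) lies at the very end of the fingers, on their centre line; the grasp point (between the pads) lies 19 mm behind it (robot.pinch_z is the distance from the TCP to the grasp point, in m); z points along the fingers, y is the direction in which the jaws open and shut (so a half turn about z gives the same grasp; the last joint's range is limited). The gripper opens to 85 mm and grips with 20 to 120 N. Pads are 22 mm wide; open, the fingers measure 114 mm over their backs; the gripper's body (76 mm by 85 mm) begins 54 mm behind the grasp point. The pads swing forward as they close: fully open they stand 13 mm farther back than shut.
Start: joints at [-1.41, 0.053, 1.613, -0, 1.476, -0.119], TCP at [0.173, -0.601, 0.231] pointing down, gripper open.
Joint ranges: [-3.01, 3.01], [-1.01, 2.22], [0.06, 2.58], [-1.02, 4.17], [0.09, 2.62], [-3.14, 3.14]. Speed limits (rad/s): [2.57, 2.57, 3.14, 3.14, 3.14, 3.14].

### API

Orientations are given as a unit quaternion [w, x, y, z].
In Python, from rig import robot, capture, camera_info, finder gives the robot as it stands. The module is installed in compiled form; this text tells all that it offers.
- The arm moves only by the tool servo_tool, never from a script. Its arguments are lists of equal length, an entry for each row: "xyz": the shift along the tool's x, y, z scaled (see below), a list of three; "twist": the turn about the tool's z scaled (see below). A call has 1 to 12 rows; each row shifts and turns the commanded pose from where the row before left it, along the tool's axes as they then stand; what a row does not reach is not made up. The controller multiplies each number of a shift by 0.8 m and each number of a turn by 2 pi rad. A row lasts 1/12 s, in which the tool goes at most 41.7 mm and 7.16 degrees, less where a joint would pass 70% of its speed; a pose out of reach is approached as far as the arm can. A call with a number of a shift or a turn outside -1 to 1 is refused whole. A call with a gripper value outside its range is refused whole. "jaw" is the opening in per cent of the stroke, from 0 (shut) to 100 (fully open), set as the call begins (left out, the last holds). The fingers move at their own pace and stop on an object; "squeeze" is the grip in N (left out, the last holds). Time passes only in rows, so rows that do not move let the fingers close. It gives the time, the measured TCP pose, the force and the opening at its end, in the units of the state.
- robot.sense(): the state, without advancing time (a new reading comes with each control period).
- capture(name): name is "scene" or "top" or "wrist"; returns (picture, depth): 420x560x3 uint8, red, green, blue; 420x560 float32, m along the optical axis (not along the pixel's ray), 0 where there is no reading.
- camera_info(name): a dict with "fov_y" (degrees; the focal length in pixels is half the picture's height over the tangent of half this angle, whatever the lens; pixels are square), "cx", "cy" (the principal point, pixels), "position" and "orientation" of the camera in the world. Camera axes: x right, y down, z forward; pixel columns grow to the right and rows downward; lengths in m; the calibration is good to about 2 mm. A picture is of the moment at which its call begins: read the wrist's pose just before it. camera_info takes no time and is no camera call; for the wrist camera it gives the pose at the moment of the call.
- robot.close_job(): hands the job in, once; it reports no verdict.
Trained networks look in the newest picture that a camera, given by its name, has taken for a name from the list of things; names that differ only in an ending like _2 or _b are one class to them, and where a whole thing is asked for, a point or a joint stands for the part that bears it (a point fixed in the world has none). Each returns a list of dicts, best first, with "score" (0 to 1); they miss things now and then, are a little off and sometimes report something else, mostly with a low value. They report only what shows in the picture. A call takes as long as a camera call.
- finder.boxes_of(camera, label): "centre" ([column, row] in pixels, amid what is visible of it).
- finder.outline_of(camera, label): "mask" (420x560 bool, what is visible of it) and "centre" ([column, row] in pixels, amid what is visible of it).
- finder.pinpoint(camera, label): "centre" ([column, row] in pixels: a listed point, or the origin of a listed thing).
The state is a dict: "time_s": time; "q": joint angles; "qd": joint speeds; "joint_efforts": joint torques, N m; "tool_pos": TCP position; "tcp_rot": TCP orientation; "wrist_force": force on the tool from outside, world axes, zero at the start; "ft_torque": the same for the moment, N m; "gripper_width": finger opening in m.
Only numpy, scipy, OpenCV 4.12 (cv2) and the standard library are available. Lean on these libraries where they do the work, as an engineer would, in place of code of your own. Each camera call takes 0.05 s, during which the arm holds its last target.

### The job

Work the carousel's feed lever, stroke by stroke, until the tray with the amber jar stands in line with the small hole in the fixed cover plate; do not turn the carousel itself by hand. Then take the release pin from its stand and push it down through the hole to trip the hidden catch, so that the jar tray springs out fully, and put the pin back upright in its stand. Leave the bottle, the slide box and the dish stack where they are.

Things in the scene. Friction and masses are not known exactly. Their poses are not given: they have to be found in the camera images.
- carousel_base: Fixed grey base of the carousel: a round foot 270 mm across, 18 mm high. Origin: centre of its underside, on the vertical carousel axis; x axis points from there to the access hole. Above it turns a dark steel disc with 18 sawteeth on its rim (238 mm across, top 56 mm above the bench) with six trays: five hold a flat glass dish (top 76 mm), one the jar.
- carousel (a joint): Turntable angle, rad, counter-clockwise from above positive; 0 = jar tray in line with the access hole. Starts negative, perhaps between teeth. A full lever stroke feeds it to the next tooth position (0.349 rad apart; one of them is 0, within 0.03), so the first stroke may move it by less than a tooth. A spring pawl stops it turning back: do not overshoot.
- lever (a joint): Feed lever angle, rad: 0 = rest, where a light spring returns it (about 2 N at the handle); 0.524 = end stop. A stroke goes counter-clockwise from above about the carousel axis and needs 4 to 8 N at the handle. One full stroke feeds one tooth; to catch the next tooth let the lever back below 0.08, best to 0.
- lever_grip (a point): Grasp point on the lever's handle, 85 mm above the bench: an upright round steel post, 18 mm thick, bare from 30 to 105 mm above the bench, with a 24 mm black ball on top (to 129 mm). It stands 185 mm from the carousel axis on the robot's side, seen from above 165 degrees counter-clockwise from the base's x axis at rest, 195 at the end stop. The lever arm below is 30 mm high.
- access_hole (a point): Centre of the round access hole, 21 mm wide, black-rimmed, in the top face of the fixed square plate (110 x 110 x 6 mm, on the carousel axis): 102 mm above the bench, 40 mm from the axis. With the jar tray in line, the hidden catch's pad (26 x 22 mm) lies 12 mm below this point; pushed down 7 mm it trips, at 13 mm it bottoms; push about 10 mm. Spring 2 to 5 N.
- jar_top (a point): Centre of the top of the amber glass jar (38 mm across, black cap), 116 mm above the bench; 84 mm from the carousel axis while its tray is in, 129 mm when out. The jar is fixed to its steel tray.
- jar_tray (a joint): How far the jar tray has sprung outward, away from the axis, m: 0 = latched in, 0.045 = fully out. A spring drives it out once the catch is trippedand keeps it out.
- release_pin: Release pin, 150 mm long, about 80 g: straight steel shaft 10 mm thick, 86 mm long; a collar 30 mm across (86 to 90 mm from the tip); above it a black round handle 22 mm thick (90 to 150 mm). Origin: centre of the tip's end; z axis runs up the pin to the handle. It stands in its stand, leaning up to 5 degrees, tip 5 mm above the bench.
- stand_hole (a point): Centre of the mouth of the hole in the pin's stand, at the top face of a fixed white block 76 x 76 x 50 mm, 50 mm above the bench. The hole is 14 mm wide and 45 mm deep, with a 6 mm chamfer at the mouth.
- reagent_bottle: Bystander: amber reagent bottle with black cap, 68 mm across, 150 mm tall; origin at the centre of its underside. It and the pin's stand may have swapped sides.
- slide_box: Bystander: flat grey slide box, 70 x 100 x 32 mm; origin at the centre of its underside.
- dish_stack: Bystander: stack of clear and white dishes, 94 mm across, 48 mm tall; origin at the centre of its underside.

How it is judged:
On the way, in this order (a step that is already met when the one before it is completed fails the run):
1. the jar tray has been fed in line with the hole (within 0.08 rad), still latched in (value of joint carousel between -0.08 and 0.08 rad and value of joint jar_tray below 0.005 m), for 0.2 s.
2. the catch is tripped and the jar tray has sprung out fully, in line with the hole (value of joint jar_tray above 0.04 m and value of joint carousel between -0.08 and 0.08 rad), for 0.2 s.
At the end, for the whole second after the job is handed in: The jar tray is sprung out (more than 40 of its 45 mm) with the carousel in line with the hole within 0.08 rad; the pin stands released and at rest in the hole of its stand, its tip more than 35 mm below the mouth, within 12 mm of the hole's centre, leaning less than 0.2 rad (all of step 2 and z of release_pin in the frame of stand_hole below -0.035 m and horizontal distance between release_pin and stand_hole below 0.012 m and angle between release_pin's own z axis and vertical below 0.2 rad and linear speed of release_pin below 0.02 m/s); the robot touches nothing.
It fails at once if the robot pushes the carousel or its trays directly (more than 3 N) (contact force between the arm and carousel above 3 N).
It fails at once if the fingers push the carousel or its trays directly (more than 3 N) (contact force between the fingers and carousel above 3 N).
It fails at once if the bottle is moved more than 30 mm (distance of reagent_bottle from where it was at the start of the episode above 0.03 m).
It fails at once if the slide box is moved more than 30 mm (distance of slide_box from where it was at the start of the episode above 0.03 m).
It fails at once if the dish stack is moved more than 30 mm (distance of dish_stack from where it was at the start of the episode above 0.03 m).
It also fails if it takes over 67 s, if anything falls off the work surface, if the arm or the gripper's body presses on something with over 40 N, if the wrist force passes 120 N, or if a joint passes its speed limit or range.

## Working session

There is one attempt and no reset: what is moved stays moved. The work goes in short steps, Python scripts to look and compute and a tool call to move; the robot and the scene stay as the last step left them, time stands still between calls to the robot, and variables do not carry over. Pictures are saved under pics/ and viewed, and the job is handed in when it is done.

Besides the shell and the picture viewer there is one more tool, called after "Emit:" by a JSON object that holds its "fn" and its "kwargs". servo_tool: Moves the arm, as the interface text tells. Its arguments: {"type":"object","properties":{"xyz":{"type":"array","items":{"type":"array","items":{"type":"number","minimum":-1,"maximum":1}}},"twist":{"type":"array","items":{"type":"number","minimum":-1,"maximum":1}},"jaw":{"type":"number"},"squeeze":{"type":"number"}},"required":["xyz","twist"]}

```bash
mkdir -p pics; cat > h.py <<'E'
import numpy as np, cv2
from scipy.spatial.transform import Rotation as R
from rig import robot, capture, camera_info, finder
def Rq(q): return R.from_quat([q[1],q[2],q[3],q[0]]).as_matrix()
def K(ci): 
    return 210/np.tan(np.radians(ci['fov_y'])/2)
def ray(ci,px):
    f=K(ci); d=np.array([(px[0]-ci['cx'])/f,(px[1]-ci['cy'])/f,1.]); return np.array(ci['position']),Rq(ci['orientation'])@d
def atz(ci,px,z):
    p,d=ray(ci,px); return p+d*(z-p[2])/d[2]
def atd(ci,px,dep):
    p,d=ray(ci,px); return p+d*dep
def proj(ci,P):
    c=Rq(ci['orientation']).T@(np.array(P)-ci['position']); f=K(ci); return c[0]/c[2]*f+ci['cx'],c[1]/c[2]*f+ci['cy']
def cap(n,fn):
    ci=camera_info(n); im,d=capture(n); cv2.imwrite('pics/'+fn+'.png',im[:,:,::-1]); np.save('pics/'+fn+'.npy',d); return ci,im,d
E
python3 - <<'E'
from h import *
s=robot.sense(); print(s['time_s'],s['tool_pos'],s['tcp_rot'],robot.pinch_z)
for n in ['top','scene']:
    ci,im,d=cap(n,n+'0'); print(n,ci)
    for l in ['carousel_base','lever_grip','access_hole','jar_top','release_pin','stand_hole']:
        r=finder.pinpoint(n,l)
        print(l,[(np.round(x['centre'],1),round(x['score'],2)) for x in r[:2]])
print(robot.sense()['time_s'])
E
```

```text
0.0 [ 0.17248572 -0.6000792   0.23006381] [-1.02785725e-03  9.90231641e-01  1.39428260e-01 -2.08685713e-05] 0.0187
top {'fov_y': 52.94490453345173, 'cx': 286.9254161813364, 'cy': 212.30334197449227, 'position': array([0.46859292, 0.01197818, 1.13821334]), 'orientation': array([ 0.03978003, -0.70060806,  0.71132774, -0.03973353])}
carousel_base [(array([286.7, 195.5]), 0.6)]
lever_grip [(array([174.9, 259.2]), 0.75), (array([282.5, 269.8]), 0.74)]
access_hole []
jar_top [(array([304.7, 162.6]), 0.55), (array([288.5, 199.1]), 0.43)]
release_pin [(array([175.1, 259.3]), 0.71)]
stand_hole [(array([168.1, 262.3]), 0.63)]
scene {'fov_y': 42.52361513999561, 'cx': 291.10167318541096, 'cy': 208.79758404490792, 'position': array([1.5286458 , 0.67519524, 0.88983586]), 'orientation': array([-0.22266613,  0.39993987,  0.78957938, -0.40869586])}
carousel_base []
lever_grip [(array([315.9, 192.6]), 0.57), (array([223.3, 173.3]), 0.38)]
access_hole [(array([263.8, 224. ]), 0.74)]
jar_top [(array([239.2, 213.4]), 0.86)]
release_pin []
stand_hole [(array([409.4, 243.5]), 0.55)]
0.7
```

View pics/top0.png

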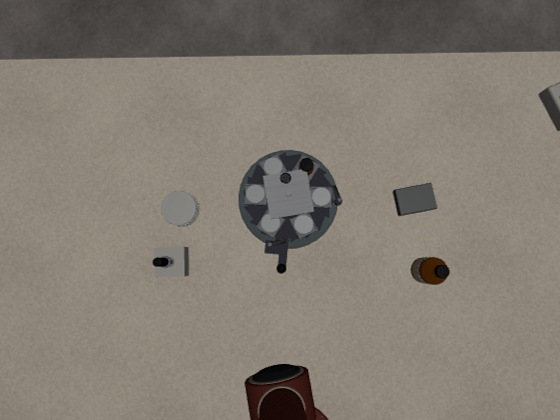

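View pics/scene0.png

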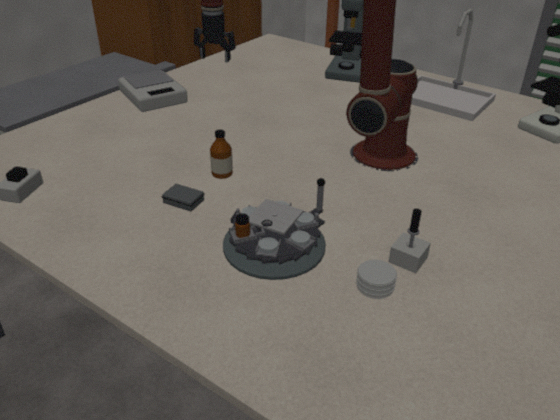

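The top view shows the carousel at (288,198), the black-rimmed hole at (286,178), the jar at (306,165), the lever ball at (281,268), the pin at (160,262) and the bottle at (435,271). The scene view agrees with this layout.

```bash
python3 - <<'E'
from h import *
ci=camera_info('top'); im=cv2.imread('pics/top0.png'); d=np.load('pics/top0.npy')
a=cv2.resize(im[140:290,220:350],None,fx=4,fy=4,interpolation=cv2.INTER_CUBIC)
b=cv2.resize(im[180:290,140:210],None,fx=4,fy=4,interpolation=cv2.INTER_CUBIC)
o=np.zeros((600,800,3),np.uint8); o[:600,:520]=a; o[:440,520:800]=b
cv2.imwrite('pics/z0.png',np.clip(o*1.6,0,255).astype(np.uint8))
print('hole',atz(ci,(286,178),.102),'ball',atz(ci,(281,268),.117),'jar',atz(ci,(306,165),.116))
print('depths',[ (p,d[p[1],p[0]],atd(ci,p,d[p[1],p[0]]).round(3)) for p in [(286,178),(289,196),(281,268),(306,165),(160,262),(178,265),(435,271),(180,208),(415,198)]])
# base ellipse: mask by outline
r=finder.outline_of('top','carousel_base'); print([(x['score'],x['centre'],x['mask'].sum()) for x in r])
r2=finder.outline_of('top','release_pin'); print([(x['score'],x['centre'],x['mask'].sum()) for x in r2])
E
```

```text
hole [0.67185127 0.01216345 0.102     ] ball [0.44961213 0.02743308 0.117     ] jar [ 0.70096745 -0.03773193  0.116     ]
depths [((286, 178), np.float32(1.1001558), array([0.681, 0.012, 0.055])), ((289, 196), np.float32(1.0460913), array([0.626, 0.005, 0.103])), ((281, 268), np.float32(0.9967968), array([0.45 , 0.027, 0.133])), ((306, 165), np.float32(1.0391719), array([ 0.7  , -0.038,  0.119])), ((160, 262), np.float32(0.9756653), array([0.468, 0.307, 0.156])), ((178, 265), np.float32(1.0799935), array([0.46 , 0.292, 0.05 ])), ((435, 271), np.float32(0.98428625), array([ 0.438, -0.332,  0.144])), ((180, 208), np.float32(1.0985986), array([0.607, 0.289, 0.048])), ((415, 198), np.float32(1.114821), array([ 0.626, -0.328,  0.034]))]
[(0.69, [286.2, 198.8], np.int64(8175)), (0.28, [165.6, 262.1], np.int64(149))]
[(0.59, [162.0, 260.9], np.int64(143))]
```

View pics/z0.png

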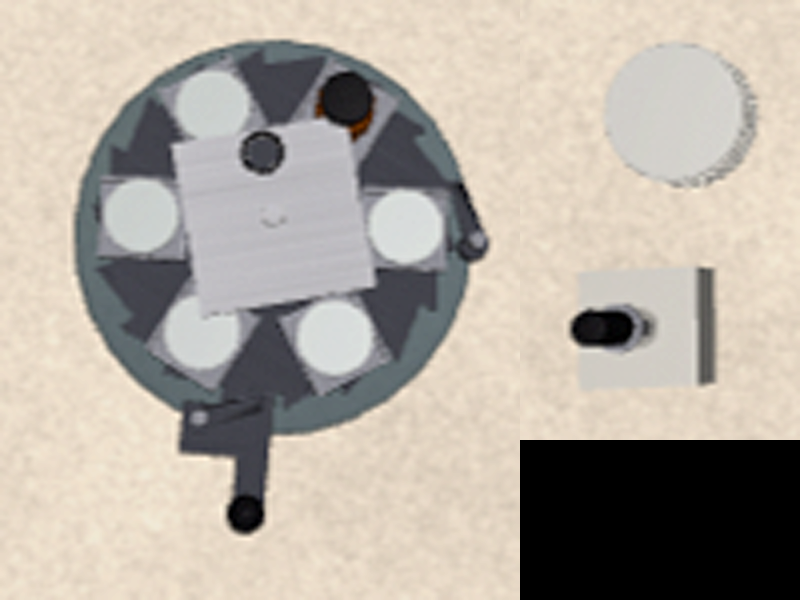

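The zoom shows the plate corners, the hole at about (285.5,178), the jar one to two teeth clockwise of the hole, and the pin leaning outward in its block.

```bash
python3 - <<'E'
from h import *
ci=camera_info('top')
zz=lambda x,y:(220+(x+.5)/4-.5,140+(y+.5)/4-.5)
C=[atz(ci,zz(*p),.102) for p in [(172,143),(353,118),(375,287),(205,315)]]
c=np.mean(C,0); b=atz(ci,zz(273,237),.018); h=atz(ci,zz(262,152),.102); j=atz(ci,zz(346,98),.116); l=atz(ci,zz(245,513),.117)
print('platec',c,'base',b,'hole',h,'jar',j,'ball',l)
A=(c+b)/2
e=C[0]-C[3]; e2=C[1]-C[2]; print('edge dirs',[np.degrees(np.arctan2(v[1],v[0])) for v in (e,e2)], [np.linalg.norm(v) for v in (e,e2)])
for n,p in (('hole',h),('jar',j),('ball',l)):
    for AA in (c,b):
        v=(p-AA)[:2]; print(n,np.hypot(*v),np.degrees(np.arctan2(v[1],v[0])))
E
```

```text
platec [0.63278338 0.00606798 0.102     ] base [0.63137172 0.00799527 0.018     ] hole [0.67283531 0.01433309 0.102     ] jar [ 0.70316631 -0.03808532  0.116     ] ball [0.44991428 0.02772918 0.117     ]
edge dirs [np.float64(10.18011170710325), np.float64(6.10405710105465)] [np.float64(0.10994783099281863), np.float64(0.10718840489806054)]
hole 0.0408958409606015 11.659872846750934
hole 0.04194517335721961 8.690537940756675
jar 0.08308592932278647 -32.10126906885001
jar 0.08531051944914525 -32.69394741626531
ball 0.18414753708557713 173.24468018784034
ball 0.1825273433738071 173.7933467129786
```

```bash
cat >> h.py <<'E'
def plan(target,yawx=None):
    s=robot.sense(); M=Rq(s['tcp_rot']); p=np.array(s['tool_pos']); d=M.T@(np.array(target)-p)
    cur=np.degrees(np.arctan2(M[1,0],M[0,0]))
    print('t',round(s['time_s'],2),'pos',p.round(4),'xaxis yaw',cur.round(2),'zaxis',M[:,2].round(4),'F',np.round(s['wrist_force'],1),'w',round(s['gripper_width'],4))
    print('tool shift m',d.round(4),'scaled total',(d/0.8).round(4))
    if yawx is not None: print('twist scaled',-((yawx-cur+90)%180-90)/360)
E
python3 - <<'E'
from h import *
plan([.40,.0275,.23],8.6); plan([.36,.0275,.3],8.6)
E
```

```text
t 0.8 pos [ 0.1726 -0.6007  0.2314] xaxis yaw 16.03 zaxis [ 0.e+00 -1.e-04 -1.e+00] F [-0.4 -0.5 -0.1] w 0.085
tool shift m [ 0.392  -0.541   0.0013] scaled total [ 0.4901 -0.6762  0.0017]
twist scaled 0.020646038814602086
t 0.8 pos [ 0.1726 -0.6007  0.2314] xaxis yaw 16.03 zaxis [ 0.e+00 -1.e-04 -1.e+00] F [-0.4 -0.5 -0.1] w 0.085
tool shift m [ 0.3536 -0.552  -0.0687] scaled total [ 0.442  -0.69   -0.0858]
twist scaled 0.020646038814602086
```

Emit:
{"fn": "servo_tool", "kwargs": {"xyz": [[0.0245,-0.0338,0],[0.0245,-0.0338,0],[0.0245,-0.0338,0],[0.0245,-0.0338,0],[0.0245,-0.0338,0],[0.0245,-0.0338,0],[0.0245,-0.0338,0],[0.0245,-0.0338,0],[0.0245,-0.0338,0],[0.0245,-0.0338,0],[0.0245,-0.0338,0],[0.0245,-0.0338,0]], "twist": [0,0,0,0,0,0,0,0,0,0,0,0], "jaw": 60}}

```text
time_s: 1.8
tool_pos: [0.3092, -0.2224, 0.2315]
tcp_rot: [0.0, 0.99, 0.139, 0.0]
wrist_force: [0.7, -0.1, 0.6]
gripper_width: 0.0512
```

Emit:
{"fn": "servo_tool", "kwargs": {"xyz": [[0.0245,-0.0338,0],[0.0245,-0.0338,0],[0.0245,-0.0338,0],[0.0245,-0.0338,0],[0.0245,-0.0338,0],[0.0245,-0.0338,0],[0.0245,-0.0338,0],[0.0245,-0.0338,0],[0,0,0],[0,0,0],[0,0,0]], "twist": [0,0,0,0,0,0,0,0,0.0103,0.0103,0]}}

```text
time_s: 2.72
tool_pos: [0.4, 0.0282, 0.2314]
tcp_rot: [0.0, 0.997, 0.076, 0.0]
wrist_force: [-0.8, -0.4, 0.6]
gripper_width: 0.0508
```

```bash
python3 - <<'E'
from h import *
ci,im,d=cap('wrist','w1'); print(ci); plan([.4499,.0277,.078],8.6)
print(finder.pinpoint('wrist','lever_grip')[:2])
print(proj(ci,[.45,.0277,.117]),proj(ci,[.45,.0277,.085]))
E
```

```text
{'fov_y': 60.74388764383759, 'cx': 283.6875494592323, 'cy': 209.05334026301426, 'position': array([0.47843043, 0.04078319, 0.37314089]), 'orientation': array([ 0.11887735,  0.74894259, -0.64390358, -0.10169248])}
t 2.77 pos [0.4    0.0277 0.2314] xaxis yaw 8.74 zaxis [ 2.e-04 -0.e+00 -1.e+00] F [ 0.6  0.1 -0.1] w 0.0511
tool shift m [0.0493 0.0076 0.1534] scaled total [0.0616 0.0095 0.1918]
twist scaled 0.0003876908512016226
[]
(np.float64(295.6903525017148), np.float64(137.4208261485892)) (np.float64(294.37005091546166), np.float64(132.60856423836083))
```

View pics/w1.png

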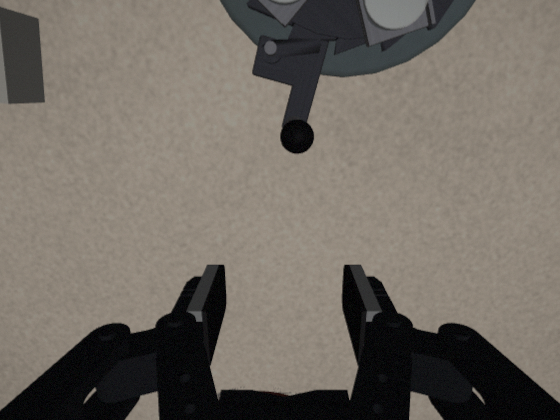

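Emit:
{"fn": "servo_tool", "kwargs": {"xyz": [[0.0205,0.0032,0],[0.0205,0.0032,0],[0.0205,0.0032,0],[0,0,0.032],[0,0,0.032],[0,0,0.032],[0,0,0.032],[0,0,0.032],[0,0,0.032],[0,0,0]], "twist": [0,0,0,0,0,0,0,0,0,0]}}

```text
time_s: 3.65
tool_pos: [0.4455, 0.0269, 0.0723]
tcp_rot: [-0.001, 0.997, 0.075, -0.005]
wrist_force: [-1.0, -0.4, -0.4]
gripper_width: 0.0512
```

Emit:
{"fn": "servo_tool", "kwargs": {"xyz": [[0,0,0],[0,0,0],[0,0,0]], "twist": [0,0,0], "jaw": 38, "squeeze": 20}}

```text
time_s: 3.9
tool_pos: [0.4515, 0.0267, 0.0801]
tcp_rot: [0.0, 0.997, 0.075, 0.002]
wrist_force: [-0.6, 0.3, 0.4]
gripper_width: 0.0323
```

```bash
python3 - <<'E'
from h import *
A=np.array([.633,.007])
s=robot.sense()
for a in [0,10,20,30]:
    an=np.radians(173.6+a); p=A+.185*np.array([np.cos(an),np.sin(an)])
    plan([*p,.078]); print(a,p)
E
```

```text
t 3.9 pos [0.4515 0.0267 0.0801] xaxis yaw 8.61 zaxis [ 4.1e-03 -4.0e-04 -1.0e+00] F [-0.6  0.3  0.4] w 0.0323
tool shift m [-0.0022 -0.0012  0.0021] scaled total [-0.0028 -0.0015  0.0026]
0 [0.44915293 0.02762175]
t 3.9 pos [0.4515 0.0267 0.0801] xaxis yaw 8.61 zaxis [ 4.1e-03 -4.0e-04 -1.0e+00] F [-0.6  0.3  0.4] w 0.0323
tool shift m [-0.0078  0.0305  0.0021] scaled total [-0.0098  0.0382  0.0026]
10 [ 0.44836506 -0.00461625]
t 3.9 pos [0.4515 0.0267 0.0801] xaxis yaw 8.61 zaxis [ 4.1e-03 -4.0e-04 -1.0e+00] F [-0.6  0.3  0.4] w 0.0323
tool shift m [-0.0078  0.0628  0.0021] scaled total [-0.0098  0.0785  0.0027]
20 [ 0.45318721 -0.03650129]
t 3.9 pos [0.4515 0.0267 0.0801] xaxis yaw 8.61 zaxis [ 4.1e-03 -4.0e-04 -1.0e+00] F [-0.6  0.3  0.4] w 0.0323
tool shift m [-0.0022  0.0945  0.0022] scaled total [-0.0028  0.1182  0.0027]
30 [ 0.4634729  -0.06706457]
```

Emit:
{"fn": "servo_tool", "kwargs": {"xyz": [[-0.002,0.01,0],[-0.002,0.01,0],[-0.002,0.01,0],[-0.0015,0.01,0],[-0.001,0.01,0],[-0.0005,0.01,0],[0.0005,0.01,0],[0.001,0.01,0],[0.0015,0.01,0],[0.002,0.01,0],[0.002,0.01,0],[0,0,0]], "twist": [0,0,0,0,0,0,0,0,0,0,0,0]}}

```text
time_s: 4.9
tool_pos: [0.4606, -0.0615, 0.0767]
tcp_rot: [0.0, 0.997, 0.075, -0.001]
wrist_force: [-1.5, 1.9, -2.6]
gripper_width: 0.0326
```

Emit:
{"fn": "servo_tool", "kwargs": {"xyz": [[0,0.003,0],[0,0.003,0],[0,0.003,0],[0,0,0]], "twist": [0,0,0,0]}}

```text
time_s: 5.23
tool_pos: [0.4622, -0.0672, 0.0771]
tcp_rot: [-0.0, 0.997, 0.075, -0.0]
wrist_force: [-1.4, 4.2, -4.5]
gripper_width: 0.0323
```

```bash
python3 - <<'E'
from h import *
ci,im,d=cap('wrist','w2'); plan([.4635,-.0671,.08])
ci,im,d=cap('top','t2')
cv2.imwrite('pics/z2.png',np.clip(cv2.resize(im[140:290,220:350],None,fx=4,fy=4,interpolation=cv2.INTER_CUBIC)[:,:,::-1]*1.5,0,255).astype(np.uint8))
E
```

```text
t 5.28 pos [ 0.4621 -0.0671  0.0772] xaxis yaw 8.62 zaxis [-7.e-04  2.e-04 -1.e+00] F [-0.8  3.  -4.2] w 0.0324
tool shift m [ 0.0014  0.0002 -0.0028] scaled total [ 0.0017  0.0002 -0.0035]
```

View pics/z2.png

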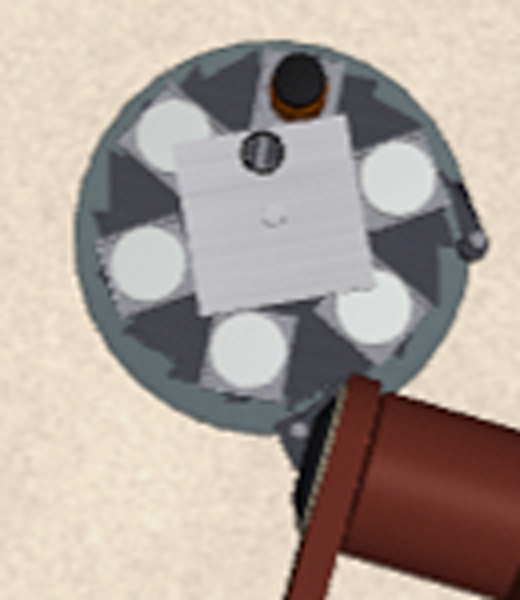

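The jar cap is now at zoom (299,82), so the carousel has turned most of a tooth. The lever is not yet at its end stop.

Emit:
{"fn": "servo_tool", "kwargs": {"xyz": [[0.001,0.003,0],[0.001,0.003,0],[0.001,0.003,0],[0,0,0]], "twist": [0,0,0,0]}}

```text
time_s: 5.67
tool_pos: [0.4654, -0.0737, 0.0775]
tcp_rot: [-0.001, 0.997, 0.075, -0.001]
wrist_force: [-3.6, 5.9, -1.3]
gripper_width: 0.0324
```

```bash
cat >> h.py <<'E'
def jarang(fn):
    ci,im,d=cap('top',fn)
    sub=im[145:200,240:345].astype(int)
    m=(d>0.9)&(d<1.06); 
    # black cap: dark pixels, depth at cap top
    cap_=(im.sum(2)<90)&(d>1.02)&(d<1.05)
    cap_[:140]=0;cap_[205:]=0;cap_[:,:235]=0;cap_[:,345:]=0
    n,l,st,ce=cv2.connectedComponentsWithStats(cap_.astype(np.uint8))
    k=1+np.argmax(st[1:,4]); P=atz(ci,ce[k],.116)
    A=np.array([.6325,.007]); v=P[:2]-A
    print('jar px',ce[k],st[k],'pos',P.round(4),'r',np.hypot(*v).round(4),'ang rel hole deg',(np.degrees(np.arctan2(v[1],v[0]))-8.6).round(2))
    z=cv2.resize(im[140:290,220:350],None,fx=4,fy=4,interpolation=cv2.INTER_CUBIC)[:,:,::-1]
    cv2.imwrite('pics/'+fn+'z.png',np.clip(z*1.5,0,255).astype(np.uint8))
E
python3 - <<'E'
from h import *
jarang('t3'); plan([.4635,-.0671,.08])
E
```

```text
jar px [292.75362319 159.60869565] [287 153  13  14 138] pos [ 0.7151 -0.0052  0.116 ] r 0.0835 ang rel hole deg -17.03
t 5.72 pos [ 0.4654 -0.0737  0.0775] xaxis yaw 8.61 zaxis [-0.002   0.0014 -1.    ] F [-3.4  4.8 -0.8] w 0.0327
tool shift m [-0.0009 -0.0068 -0.0025] scaled total [-0.0011 -0.0085 -0.0031]
```

Emit:
{"fn": "servo_tool", "kwargs": {"xyz": [[0.001,0.003,0],[0,0,0],[0,0,0]], "twist": [0,0,0]}}

```text
time_s: 5.97
tool_pos: [0.4656, -0.0745, 0.0772]
tcp_rot: [-0.003, 0.997, 0.075, -0.002]
wrist_force: [-7.3, 10.7, 1.1]
gripper_width: 0.0325
```

```bash
python3 - <<'E'
from h import *
jarang('t4'); plan([.4635,-.0671,.08])
E
```

```text
jar px [292.61971831 159.65492958] [286 153  14  14 142] pos [ 0.715  -0.0049  0.116 ] r 0.0833 ang rel hole deg -16.81
t 6.02 pos [ 0.4656 -0.0745  0.0773] xaxis yaw 8.62 zaxis [-0.0045  0.0047 -1.    ] F [-6.8 10.9  0.9] w 0.0329
tool shift m [-0.001  -0.0076 -0.0027] scaled total [-0.0013 -0.0095 -0.0034]
```

Emit:
{"fn": "servo_tool", "kwargs": {"xyz": [[-0.003,-0.0105,0],[-0.0025,-0.0105,0],[-0.002,-0.0105,0],[-0.0015,-0.0105,0],[-0.001,-0.0105,0],[0,-0.0105,0],[0,-0.0105,0],[0.001,-0.0105,0],[0.0015,-0.0105,0],[0.002,-0.0105,0],[0.002,-0.0105,0],[0.001,-0.0105,0]], "twist": [0,0,0,0,0,0,0,0,0,0,0,0]}}

```text
time_s: 7.02
tool_pos: [0.4502, 0.024, 0.0778]
tcp_rot: [0.0, 0.997, 0.075, 0.0]
wrist_force: [-0.4, -0.3, 0.3]
gripper_width: 0.0326
```

Emit:
{"fn": "servo_tool", "kwargs": {"xyz": [[0,-0.003,0],[0,0,0],[0,0,0]], "twist": [0,0,0]}}

```text
time_s: 7.27
tool_pos: [0.4496, 0.0255, 0.0776]
tcp_rot: [0.0, 0.997, 0.075, -0.0]
wrist_force: [-0.7, -0.4, -0.1]
gripper_width: 0.0325
```

```bash
python3 - <<'E'
from h import *
jarang('t5'); plan([.4491,.0276,.08])
ci,im,d=cap('wrist','w5')
E
```

```text
jar px [294.49635036 160.12408759] [288 154  14  13 137] pos [ 0.7137 -0.0095  0.116 ] r 0.0829 ang rel hole deg -20.1
t 7.32 pos [0.4496 0.0253 0.0776] xaxis yaw 8.61 zaxis [-2.e-04 -4.e-04 -1.e+00] F [-0.8  0.4 -0.5] w 0.0326
tool shift m [-0.0001 -0.0024 -0.0024] scaled total [-0.0002 -0.003  -0.003 ]
```

View pics/t5z.png

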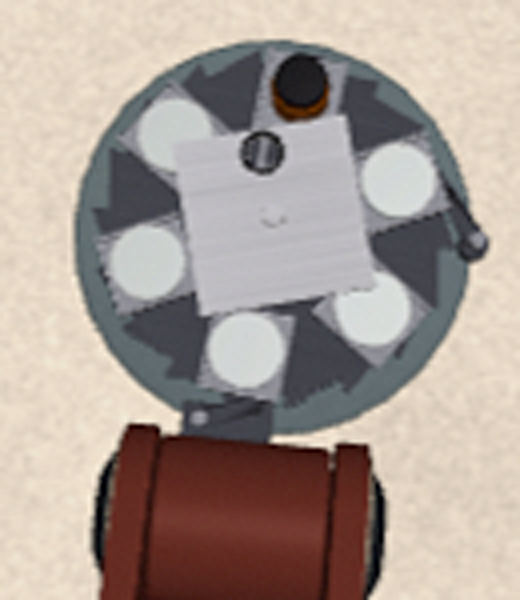

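View pics/w5.png

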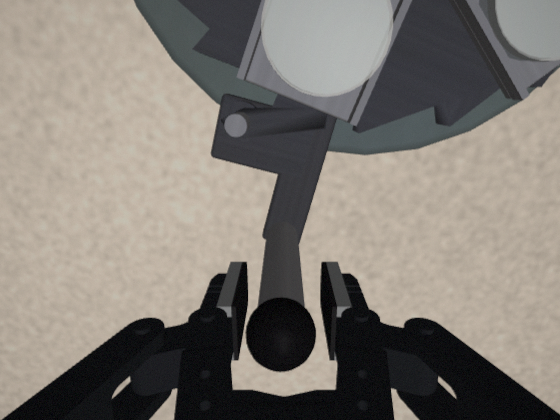

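The jar has settled at -20.1° and the lever ball is at rest between the pads. One more stroke.

Emit:
{"fn": "servo_tool", "kwargs": {"xyz": [[-0.001,0.0105,0],[-0.002,0.0105,0],[-0.002,0.0105,0],[-0.0015,0.0105,0],[-0.001,0.0105,0],[0,0.0105,0],[0.0005,0.0105,0],[0.001,0.0105,0],[0.0015,0.0105,0],[0.002,0.0105,0],[0.002,0.0105,0],[0,0,0]], "twist": [0,0,0,0,0,0,0,0,0,0,0,0]}}

```text
time_s: 8.37
tool_pos: [0.4631, -0.0675, 0.0773]
tcp_rot: [0.0, 0.997, 0.074, -0.0]
wrist_force: [-0.2, 2.1, -2.2]
gripper_width: 0.0323
```

Emit:
{"fn": "servo_tool", "kwargs": {"xyz": [[0.0015,0.004,0],[0.001,0.004,0],[0,0.003,0],[0,0,0],[0,0,0]], "twist": [0,0,0,0,0]}}

```text
time_s: 8.78
tool_pos: [0.4661, -0.0735, 0.0773]
tcp_rot: [-0.001, 0.997, 0.075, -0.0]
wrist_force: [-2.0, 6.2, -1.6]
gripper_width: 0.0322
```

Emit:
{"fn": "servo_tool", "kwargs": {"xyz": [[0,0.003,0],[0,0,0],[0,0,0]], "twist": [0,0,0]}}

```text
time_s: 9.03
tool_pos: [0.4663, -0.0743, 0.0771]
tcp_rot: [-0.003, 0.997, 0.075, -0.0]
wrist_force: [-2.4, 12.2, -1.2]
gripper_width: 0.0324
```

```bash
python3 - <<'E'
from h import *
jarang('t6'); plan([.4495,.0255,.08])
E
```

```text
jar px [280.90441176 160.01470588] [275 154  13  13 136] pos [0.7145 0.0241 0.116 ] r 0.0838 ang rel hole deg 3.18
t 9.08 pos [ 0.4663 -0.0743  0.0772] xaxis yaw 8.62 zaxis [-0.001   0.0054 -1.    ] F [-1.9 10.9 -1.7] w 0.0324
tool shift m [-0.0016 -0.1012 -0.0023] scaled total [-0.002  -0.1265 -0.0028]
```

Return the lever.

Emit:
{"fn": "servo_tool", "kwargs": {"xyz": [[-0.003,-0.0108,0],[-0.0025,-0.0108,0],[-0.002,-0.0108,0],[-0.0015,-0.0108,0],[-0.001,-0.0108,0],[0,-0.0108,0],[0,-0.0108,0],[0.001,-0.0108,0],[0.0015,-0.0108,0],[0.002,-0.0108,0],[0.002,-0.0108,0],[0.001,-0.0108,0]], "twist": [0,0,0,0,0,0,0,0,0,0,0,0]}}

```text
time_s: 10.08
tool_pos: [0.4494, 0.0264, 0.0778]
tcp_rot: [0.0, 0.997, 0.075, 0.0]
wrist_force: [-0.0, -0.1, -0.0]
gripper_width: 0.0323
```

Emit:
{"fn": "servo_tool", "kwargs": {"xyz": [[0,0,0],[0,0,0]], "twist": [0,0], "jaw": 62}}

```text
time_s: 10.25
tool_pos: [0.4491, 0.0258, 0.0776]
tcp_rot: [0.0, 0.997, 0.076, -0.0]
wrist_force: [-0.2, -0.3, -1.1]
gripper_width: 0.053
```

```bash
python3 - <<'E'
from h import *
jarang('t7'); plan([.4499,.0277,.23])
cap('wrist','w7')
E
```

```text
jar px [282.78985507 159.67391304] [277 153  13  14 138] pos [0.7153 0.0194 0.116 ] r 0.0837 ang rel hole deg -0.07
t 10.3 pos [0.4492 0.0255 0.0776] xaxis yaw 8.65 zaxis [-2.e-04 -5.e-04 -1.e+00] F [0.7 0.9 0.5] w 0.053
tool shift m [ 0.001  -0.002  -0.1524] scaled total [ 0.0012 -0.0025 -0.1904]
```

View pics/t7z.png

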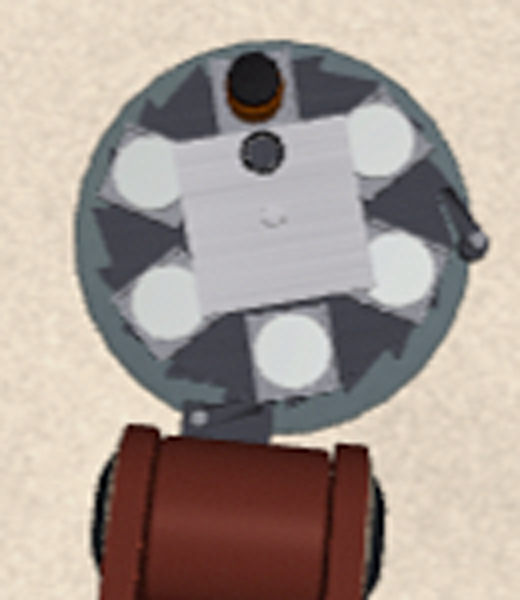

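View pics/w7.png

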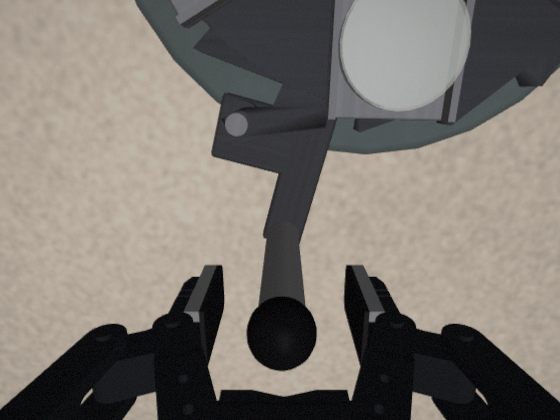

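The jar is in line at -0.07° and the lever is back at rest. Next I retract upward and move over to the pin.

```bash
python3 - <<'E'
from h import *
ci=camera_info('top')
b=lambda x,y:(140+(x-520+.5)/4-.5,180+(y+.5)/4-.5)
C=[atz(ci,b(*p),.05) for p in [(579,275),(697,267),(699,382),(582,388)]]; print(np.array(C).round(3),np.mean(C,0))
plan([.4492,.0255,.26]); plan([.375,.29,.0776])
E
```

```text
[[0.503 0.354 0.05 ]
 [0.507 0.278 0.05 ]
 [0.434 0.275 0.05 ]
 [0.431 0.35  0.05 ]] [0.46903155 0.3142118  0.05      ]
t 10.35 pos [0.4492 0.0253 0.0777] xaxis yaw 8.62 zaxis [-2.e-04 -4.e-04 -1.e+00] F [-0.5 -0.4 -0. ] w 0.0529
tool shift m [-0.000e+00 -1.000e-04 -1.823e-01] scaled total [-1.000e-04 -2.000e-04 -2.279e-01]
t 10.35 pos [0.4492 0.0253 0.0777] xaxis yaw 8.62 zaxis [-2.e-04 -4.e-04 -1.e+00] F [-0.5 -0.4 -0. ] w 0.0529
tool shift m [-0.0337 -0.2728 -0.    ] scaled total [-0.0422 -0.341  -0.    ]
```

Emit:
{"fn": "servo_tool", "kwargs": {"xyz": [[0,0,-0.045],[0,0,-0.045],[0,0,-0.045],[0,0,-0.045],[-0.004,-0.034,-0.024],[-0.004,-0.034,-0.024],[-0.004,-0.034,0],[-0.004,-0.034,0],[-0.004,-0.034,0],[-0.004,-0.034,0],[-0.004,-0.034,0],[-0.004,-0.034,0]], "twist": [0,0,0,0,0,0,0,0,0,0,0,0], "jaw": 100}}

```text
time_s: 11.35
tool_pos: [0.391, 0.2375, 0.2602]
tcp_rot: [0.0, 0.997, 0.075, 0.0]
wrist_force: [1.0, -0.4, 0.3]
gripper_width: 0.0854
```

Emit:
{"fn": "servo_tool", "kwargs": {"xyz": [[-0.004,-0.034,0],[-0.004,-0.034,0],[0,0,0],[0,0,0]], "twist": [0,0,0,0]}}

```text
time_s: 11.68
tool_pos: [0.3766, 0.2901, 0.2599]
tcp_rot: [0.0, 0.997, 0.076, -0.0]
wrist_force: [-0.4, 0.1, -0.2]
gripper_width: 0.0853
```

```bash
python3 - <<'E'
from h import *
ci,im,d=cap('wrist','w8'); plan([.469,.314,.25])
import pickle; pickle.dump(ci,open('pics/w8.pkl','wb'))
for l in ['release_pin','stand_hole']: print(l,[(x['centre'],x['score']) for x in finder.pinpoint('wrist',l)[:2]])
print(proj(ci,[.469,.314,.05]))
E
```

```text
t 11.73 pos [0.3769 0.2894 0.2599] xaxis yaw 8.64 zaxis [-2.e-04 -8.e-04 -1.e+00] F [ 0.2 -0.2  0.7] w 0.0855
tool shift m [ 0.0947 -0.0105  0.0098] scaled total [ 0.1184 -0.0131  0.0123]
release_pin []
stand_hole [([271.5, 69.8], 0.96)]
(np.float64(273.42419355529057), np.float64(74.77245564678196))
```

View pics/w8.png

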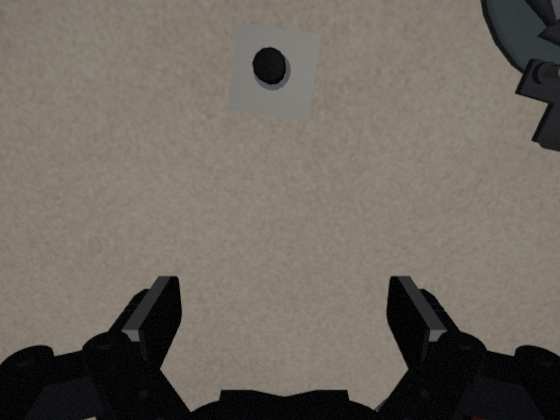

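The wrist view shows the stand at (275,73), the handle top at (270,65) and the collar showing around it at (273,73).

```bash
python3 - <<'E'
from h import *
import pickle
ci=pickle.load(open('pics/w8.pkl','rb')); d=np.load('pics/w8.npy'); im=cv2.imread('pics/w8.png')
print(K(ci),ci['position'])
# 3D points in region
rr,cc=np.mgrid[20:125,225:325]
P=np.array([atd(ci,(c,r),d[r,c]) for r,c in zip(rr.ravel(),cc.ravel())])
for lo,hi in [(.04,.06),(.085,.1),(.1,.145),(.145,.17)]:
    m=(P[:,2]>lo)&(P[:,2]<hi); q=P[m]
    if len(q): print(lo,hi,m.sum(),q.min(0).round(4),q.max(0).round(4),((q.min(0)+q.max(0))/2).round(4),q.mean(0).round(4), np.median(q[:,2]))
# top-face block corners via minAreaRect
m=((P[:,2]>.04)&(P[:,2]<.17)).reshape(rr.shape).astype(np.uint8)
c,_=cv2.findContours(m,cv2.RETR_EXTERNAL,cv2.CHAIN_APPROX_NONE); c=max(c,key=cv2.contourArea); r=cv2.minAreaRect(c); ctr=(r[0][0]+225,r[0][1]+20); print(r,atz(ci,ctr,.05))
z=cv2.resize(im[20:125,225:325],None,fx=5,fy=5,interpolation=cv2.INTER_CUBIC); cv2.imwrite('pics/w8z.png',np.clip(z*2.0,0,255).astype(np.uint8))
E
```

```text
358.33824427155355 [0.45506231 0.30284691 0.40163667]
0.04 0.06 5992 [0.4313 0.2759 0.0466] [0.5089 0.3535 0.0519] [0.4701 0.3147 0.0493] [0.471  0.3144 0.0493] 0.04928200247463607
0.085 0.1 295 [0.4552 0.3    0.0921] [0.4835 0.3291 0.0987] [0.4694 0.3145 0.0954] [0.4643 0.3101 0.0943] 0.09423275850304658
0.1 0.145 39 [0.4593 0.3038 0.1016] [0.4702 0.3158 0.1442] [0.4648 0.3098 0.1229] [0.4628 0.3084 0.1242] 0.12403218662783783
0.145 0.17 935 [0.4593 0.3039 0.1465] [0.4811 0.3255 0.1564] [0.4702 0.3147 0.1515] [0.4702 0.3146 0.154 ] 0.15413172755997978
((46.589996337890625, 51.87000274658203), (85.41849517822266, 88.38835906982422), 8.130102157592773) [0.47121718 0.31601832 0.05      ]
```

View pics/w8z.png

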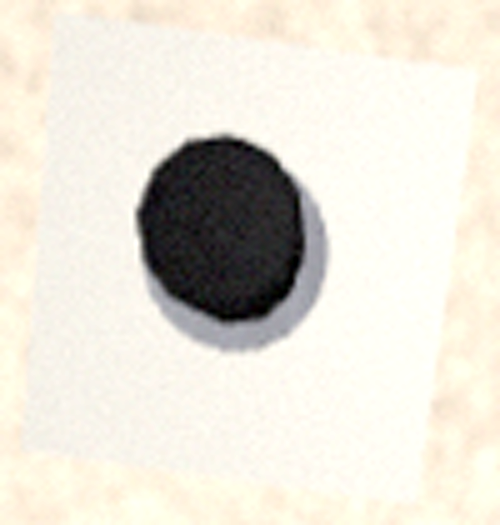

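The pin is practically upright, with its handle top at (.4702, .3147) and the block centre at (.4705, .3145). I move above it and descend.

```bash
python3 - <<'E'
from h import *
plan([.4702,.3147,.19]);plan([.4702,.3147,.108])
E
```

```text
t 11.83 pos [0.3773 0.2888 0.26  ] xaxis yaw 8.53 zaxis [ 0.e+00 -5.e-04 -1.e+00] F [0.1 0.  0.2] w 0.0851
tool shift m [ 0.0958 -0.0119  0.07  ] scaled total [ 0.1197 -0.0148  0.0875]
t 11.83 pos [0.3773 0.2888 0.26  ] xaxis yaw 8.53 zaxis [ 0.e+00 -5.e-04 -1.e+00] F [0.1 0.  0.2] w 0.0851
tool shift m [ 0.0958 -0.0119  0.152 ] scaled total [ 0.1197 -0.0149  0.19  ]
```

Emit:
{"fn": "servo_tool", "kwargs": {"xyz": [[0.024,-0.003,0],[0.024,-0.003,0],[0.024,-0.003,0],[0.024,-0.003,0],[0.0237,-0.003,0],[0,0,0.025],[0,0,0.025],[0,0,0.025],[0,0,0],[0,0,0]], "twist": [0,0,0,0,0,0,0,0,0,0], "jaw": 70}}

```text
time_s: 12.67
tool_pos: [0.4695, 0.3144, 0.1989]
tcp_rot: [0.001, 0.997, 0.074, -0.001]
wrist_force: [0.5, 0.2, -0.6]
gripper_width: 0.0598
```

```bash
python3 - <<'E'
from h import *
ci,im,d=cap('wrist','w9'); plan([.4702,.3147,.108])
for z in (.155,.05): print(proj(ci,[.4702,.3147,z]))
rr,cc=np.mgrid[200:420,200:400]
P=np.array([atd(ci,(c,r),d[r,c]) for r,c in zip(rr.ravel(),cc.ravel())])
M=Rq(robot.sense()['tcp_rot'])
for lo,hi in [(.085,.1),(.145,.165)]:
    q=P[(P[:,2]>lo)&(P[:,2]<hi)]
    if len(q): print(lo,len(q),q.min(0).round(4),q.max(0).round(4),q.mean(0).round(4))
E
```

```text
t 12.72 pos [0.4702 0.3151 0.2007] xaxis yaw 8.54 zaxis [ 2.e-04 -0.e+00 -1.e+00] F [0.2 0.6 0.6] w 0.0596
tool shift m [-0.0001  0.0004  0.0927] scaled total [-1.000e-04  4.000e-04  1.158e-01]
(np.float64(284.39540184403484), np.float64(239.91064297318147))
(np.float64(283.9405829482255), np.float64(190.66468864760745))
0.085 176 [0.4604 0.3    0.0926] [0.4774 0.3296 0.0998] [0.4704 0.3146 0.0944]
0.145 1187 [0.4596 0.304  0.145 ] [0.4814 0.3258 0.1559] [0.472  0.3151 0.1534]
```

View pics/w9.png

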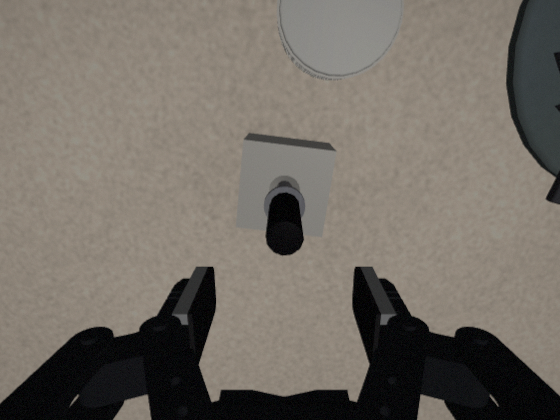

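The pin stands centred between the fingers at (285,240). Descending and gripping.

Emit:
{"fn": "servo_tool", "kwargs": {"xyz": [[0,0,0.024],[0,0,0.024],[0,0,0.024],[0,0,0.024],[0,0,0.0195],[0,0,0],[0,0,0]], "twist": [0,0,0,0,0,0,0]}}

```text
time_s: 13.3
tool_pos: [0.4703, 0.3158, 0.1088]
tcp_rot: [-0.0, 0.997, 0.075, 0.0]
wrist_force: [-0.4, 0.8, 0.4]
gripper_width: 0.0595
```

Emit:
{"fn": "servo_tool", "kwargs": {"xyz": [[0,0,0],[0,0,0],[0,0,0],[0,0,0],[0,0,0],[0,0,0]], "twist": [0,0,0,0,0,0], "jaw": 0, "squeeze": 40}}

```text
time_s: 13.8
tool_pos: [0.471, 0.3158, 0.1097]
tcp_rot: [0.0, 0.997, 0.075, 0.002]
wrist_force: [0.7, -2.2, 5.9]
gripper_width: 0.021
```

```bash
python3 - <<'E'
from h import *
plan([.4702,.3147,.25])
E
```

```text
t 13.8 pos [0.471  0.3158 0.1097] xaxis yaw 8.62 zaxis [ 3.1e-03 -1.0e-04 -1.0e+00] F [ 0.7 -2.2  5.9] w 0.021
tool shift m [-0.0006  0.0011 -0.1403] scaled total [-0.0007  0.0013 -0.1753]
```

Emit:
{"fn": "servo_tool", "kwargs": {"xyz": [[0,0,-0.008],[0,0,-0.016],[0,0,-0.024],[0,0,-0.024],[0,0,-0.024],[0,0,-0.024],[0,0,-0.024],[0,0,-0.024],[0,0,-0.024],[0,0,0],[0,0,0]], "twist": [0,0,0,0,0,0,0,0,0,0,0]}}

```text
time_s: 14.72
tool_pos: [0.4702, 0.3163, 0.263]
tcp_rot: [-0.001, 0.997, 0.075, 0.001]
wrist_force: [-0.1, -0.5, -1.4]
gripper_width: 0.0214
```

```bash
python3 - <<'E'
from h import *
plan([.673,.0137,.265])
ci,im,d=cap('wrist','w10')
z=im[60:420,150:420]; cv2.imwrite('pics/w10z.png',np.clip(cv2.resize(z,None,fx=1.6,fy=1.6)[:,:,::-1]*2.,0,255).astype(np.uint8))
ci,im,d=cap('scene','s10'); cv2.imwrite('pics/s10z.png',np.clip(cv2.resize(im[120:280,330:530],None,fx=3.5,fy=3.5)[:,:,::-1]*1.5,0,255).astype(np.uint8))
E
```

```text
t 14.72 pos [0.4702 0.3163 0.263 ] xaxis yaw 8.62 zaxis [ 0.0026  0.0018 -1.    ] F [-0.1 -0.5 -1.4] w 0.0214
tool shift m [ 0.1552  0.3296 -0.002 ] scaled total [ 0.194   0.412  -0.0025]
```

View pics/w10z.png

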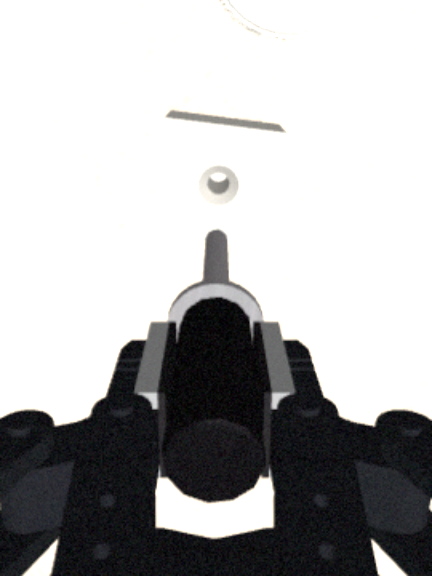

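View pics/s10z.png

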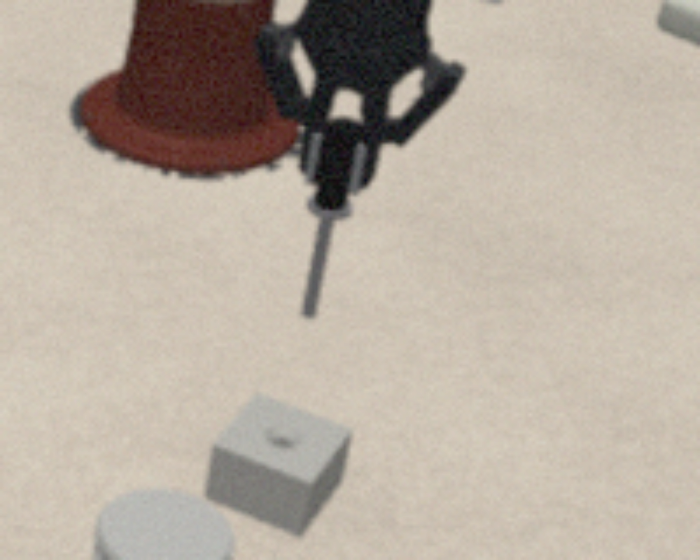

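The pin is held. In the wrist picture its tip is at about (285,206) and the stand's hole at (287,175).

```bash
python3 - <<'E'
from h import *
import pickle
ci=camera_info('wrist'); s=robot.sense(); M=Rq(s['tcp_rot']); p=np.array(s['tool_pos'])
d=np.load('pics/w10.npy'); im=cv2.imread('pics/w10.png')
u=lambda x,y:(150+(x+.5)/1.6-.5,60+(y+.5)/1.6-.5)
print('hole',atz(ci,u(219,184),.05), proj(ci,[.4705,.3147,.05]))
for y in range(200,225): 
    print(y,im[y,278:294].sum(1), d[y,282:289].round(3)) if y%2==0 else 0
zt=p[2]-.1045
for yy in (231,237): 
    T=atz(ci,u(216,yy),zt); print('tip',T, 'tool frame',M.T@(T-p))
b=np.array([0,0,.1045]); print('nominal tip px',proj(ci,p+M@b))
# pose ci vs nominal
E
```

```text
hole [0.47013227 0.31315004 0.05      ] (np.float64(285.2116867617113), np.float64(174.23008203669553))
200 [412 410 412 416 417 413 410 412 410 420 416 412 416 416 415 415] [0.371 0.371 0.37  0.371 0.371 0.371 0.371]
202 [414 408 416 415 415 417 412 390 384 411 415 415 409 414 414 419] [0.371 0.372 0.372 0.373 0.372 0.37  0.371]
204 [408 413 373 338 249 169 150 152 151 188 275 352 404 413 407 417] [0.257 0.257 0.256 0.255 0.257 0.257 0.372]
206 [407 316 173 141 146 151 156 158 156 152 155 162 223 348 404 414] [0.252 0.253 0.252 0.251 0.25  0.253 0.254]
208 [315 181 142 136 139 147 156 154 158 162 160 168 159 245 391 415] [0.248 0.248 0.246 0.247 0.247 0.247 0.25 ]
210 [266 143 135 142 143 153 157 154 151 159 155 158 157 164 378 412] [0.244 0.244 0.244 0.243 0.243 0.244 0.246]
212 [228 133 134 147 143 151 144 155 151 158 158 158 164 166 359 416] [0.239 0.24  0.239 0.237 0.239 0.24  0.241]
214 [235 136 140 145 138 145 148 151 150 157 156 171 160 169 346 430] [0.235 0.236 0.234 0.237 0.235 0.235 0.237]
216 [205 140 137 144 151 145 147 152 155 154 161 163 158 161 335 417] [0.232 0.231 0.232 0.231 0.232 0.232 0.233]
218 [202 135 138 139 148 147 153 154 147 154 162 160 164 165 273 409] [0.228 0.228 0.227 0.227 0.228 0.229 0.229]
220 [175 135 135 141 155 144 148 148 154 148 158 161 167 160 275 409] [0.225 0.224 0.224 0.223 0.224 0.224 0.224]
222 [154 139 144 146 146 151 154 146 148 156 161 165 161 158 279 422] [0.221 0.22  0.22  0.221 0.22  0.221 0.22 ]
224 [152 140 141 139 141 143 150 156 164 160 161 166 157 162 214 403] [0.218 0.218 0.217 0.216 0.216 0.217 0.217]
tip [0.47189013 0.31575283 0.15540426] tool frame [0.00306833 0.0002701  0.10449391]
tip [0.46908659 0.31532719 0.15540426] tool frame [0.00023268 0.00027065 0.10449987]
nominal tip px (np.float64(284.4376137453391), np.float64(208.24457973985716))
```

Emit:
{"fn": "servo_tool", "kwargs": {"xyz": [[0.008,0.018,0],[0.0135,0.0345,0],[0.0135,0.0345,0],[0.0135,0.0345,0],[0.0135,0.0345,0],[0.0135,0.0345,0],[0.0135,0.0345,0],[0.0135,0.0345,0],[0.0135,0.0345,0],[0.0135,0.0345,0],[0.0135,0.0345,0],[0.0135,0.0345,0]], "twist": [0,0,0,0,0,0,0,0,0,0,0,0]}}

```text
time_s: 15.82
tool_pos: [0.6407, 0.0189, 0.2587]
tcp_rot: [-0.0, 0.997, 0.075, -0.002]
wrist_force: [1.5, -0.1, -0.0]
gripper_width: 0.0209
```

Emit:
{"fn": "servo_tool", "kwargs": {"xyz": [[0.0065,0.0145,0],[0,0,0],[0,0,0],[0,0,0]], "twist": [0,0,0,0]}}

```text
time_s: 16.15
tool_pos: [0.6472, 0.0106, 0.2602]
tcp_rot: [-0.001, 0.997, 0.076, -0.001]
wrist_force: [0.7, 0.2, -1.7]
gripper_width: 0.021
```

```bash
python3 - <<'E'
from h import *
plan([.673,.0137,.265])
ci,im,d=cap('wrist','w11')
z=im[100:400,150:420]; cv2.imwrite('pics/w11z.png',np.clip(cv2.resize(z,None,fx=2,fy=2,interpolation=cv2.INTER_CUBIC)[:,:,::-1]*2.,0,255).astype(np.uint8))
print([(x['centre'],x['score']) for x in finder.pinpoint('wrist','access_hole')[:2]])
print(proj(ci,[.673,.0137,.102]))
jarang('t11')
E
```

```text
t 16.15 pos [0.6472 0.0106 0.2602] xaxis yaw 8.66 zaxis [-2.1e-03  9.0e-04 -1.0e+00] F [ 0.7  0.2 -1.7] w 0.021
tool shift m [ 0.0259  0.0008 -0.0049] scaled total [ 0.0324  0.001  -0.0061]
[([282.0, 156.4], 0.68)]
(np.float64(285.3809437090943), np.float64(159.02172886956964))Traceback (most recent call last):
  File "<stdin>", line 7, in <module>
  File "h.py", line 31, in jarang
    k=1+np.argmax(st[1:,4]); P=atz(ci,ce[k],.116)
        ~~~~~~~~~^^^^^^^^^^
    return _wrapfunc(a, 'argmax', axis=axis, out=out, **kwds)
    return bound(*args, **kwds)
ValueError: attempt to get argmax of an empty sequence
```

View pics/w11z.png

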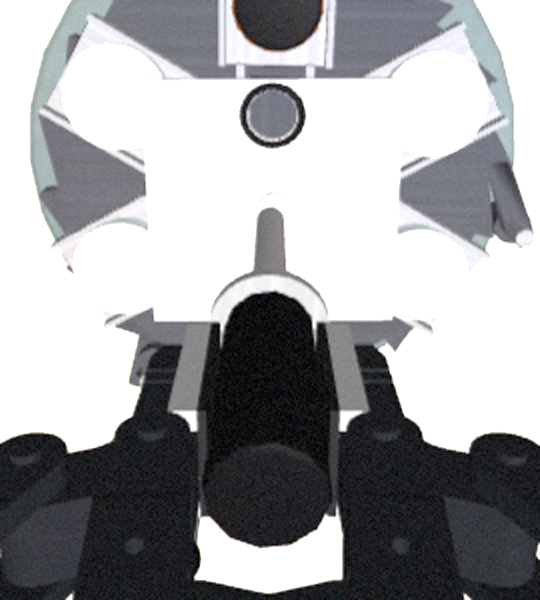

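The wrist picture shows the hole at (286,157) with the catch pad filling it, and the pin tip at (285,204).

```bash
python3 - <<'E'
from h import *
ci=camera_info('wrist'); s=robot.sense(); M=Rq(s['tcp_rot']); p=np.array(s['tool_pos'])
d=np.load('pics/w11.npy')
print(p, s['time_s'])
H=atz(ci,(286,157.25),.102); print('hole',H,'tool',M.T@(H-p))
H2=atz(ci,(282,156.4),.102); print('hole finder',H2,'tool',M.T@(H2-p))
# plate edges
pl=d[175,230]; print('plate z',atd(ci,(230,175),pl), atd(ci,(340,175),d[175,340]), 'pad',atd(ci,(286,157),d[157,286]))
for r in (205,207,210,214,220,225): 
    print(r,d[r,283:288].round(3)); T=atd(ci,(285,r),d[r,285]); print(M.T@(T-p))
E
```

```text
[0.64750311 0.01078747 0.26118559] 16.3
hole [0.67493012 0.01355302 0.102     ] tool [0.02758061 0.00147473 0.15917624]
hole finder [0.6751336  0.01699596 0.102     ] tool [ 0.02830294 -0.00189773  0.15917721]
plate z [0.65258558 0.05866166 0.10188179] [ 0.66687176 -0.03444619  0.1023559 ] pad [0.67312865 0.0131964  0.09009218]
205 [0.255 0.254 0.253 0.253 0.254]
[0.00386977 0.00039097 0.10001502]
207 [0.249 0.249 0.248 0.249 0.249]
[0.00416534 0.00036733 0.0944292 ]
210 [0.242 0.242 0.242 0.243 0.243]
[0.00401941 0.00034119 0.08821118]
214 [0.235 0.236 0.235 0.235 0.236]
[0.00368154 0.00031017 0.08081622]
220 [0.225 0.224 0.224 0.224 0.224]
[0.00352803 0.00026298 0.06959767]
225 [0.215 0.215 0.213 0.214 0.216]
[0.00441909 0.00021507 0.05830364]
```

Emit:
{"fn": "servo_tool", "kwargs": {"xyz": [[0.012,0.0005,0],[0.012,0.0005,0],[0.0118,0.0005,0],[0,0,0.015],[0,0,0.015],[0,0,0.015],[0,0,0.012],[0,0,0],[0,0,0],[0,0,0]], "twist": [0,0,0,0,0,0,0,0,0,0]}}

```text
time_s: 17.13
tool_pos: [0.6765, 0.0126, 0.2159]
tcp_rot: [0.0, 0.997, 0.075, 0.0]
wrist_force: [0.1, 0.9, -1.9]
gripper_width: 0.0209
```

```bash
python3 - <<'E'
from h import *
ci,im,d=cap('wrist','w12'); plan([.6757,.0137,.1845])
z=im[100:400,150:420]; cv2.imwrite('pics/w12z.png',np.clip(cv2.resize(z,None,fx=2,fy=2,interpolation=cv2.INTER_CUBIC)[:,:,::-1]*2.,0,255).astype(np.uint8))
E
```

```text
t 17.18 pos [0.6768 0.0125 0.2166] xaxis yaw 8.61 zaxis [ 1.3e-03 -1.0e-04 -1.0e+00] F [-0.1 -0.6 -0.3] w 0.0211
tool shift m [-0.001  -0.0013  0.0321] scaled total [-0.0012 -0.0017  0.0401]
```

View pics/w12z.png

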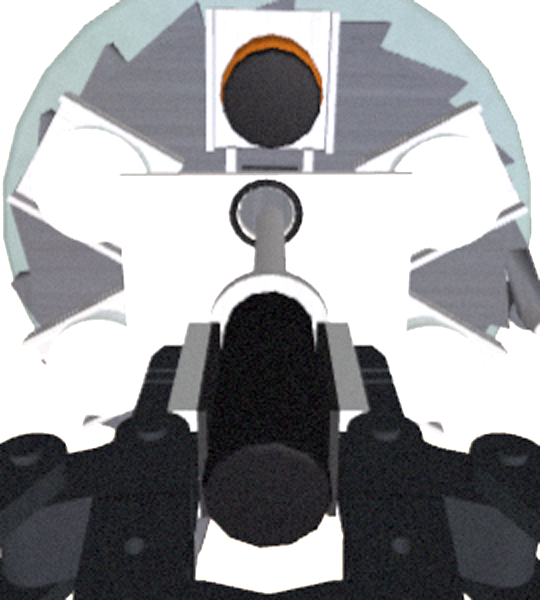

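```bash
python3 - <<'E'
from h import *
ci=camera_info('wrist'); s=robot.sense(); M=Rq(s['tcp_rot']); p=np.array(s['tool_pos'])
H=atz(ci,(283.25,207.25),.102); print(p,'hole',H,'tool',M.T@(H-p))
E
```

```text
[0.67683344 0.01251853 0.2165659 ] hole [0.67442843 0.01298131 0.102     ] tool [-0.00245543 -0.00085318  0.11456259]
```

Emit:
{"fn": "servo_tool", "kwargs": {"xyz": [[-0.0018,-0.0014,0],[0,0,0.005],[0,0,0.005],[0,0,0.005],[0,0,0.005],[0,0,0.004],[0,0,0.004],[0,0,0.004],[0,0,0],[0,0,0]], "twist": [0,0,0,0,0,0,0,0,0,0]}}

```text
time_s: 18.02
tool_pos: [0.675, 0.0135, 0.1903]
tcp_rot: [-0.0, 0.997, 0.075, 0.0]
wrist_force: [-0.9, -0.5, 0.6]
gripper_width: 0.0206
```

Emit:
{"fn": "servo_tool", "kwargs": {"xyz": [[0,0,0.004],[0,0,0.004],[0,0,0],[0,0,0]], "twist": [0,0,0,0]}}

```text
time_s: 18.35
tool_pos: [0.6751, 0.0134, 0.1836]
tcp_rot: [0.0, 0.997, 0.075, 0.0]
wrist_force: [-1.1, 0.1, 2.7]
gripper_width: 0.0213
```

```bash
python3 - <<'E'
from h import *
ci,im,d=cap('wrist','w13'); plan([.6757,.0137,.1845])
z=im[0:300,150:420]; cv2.imwrite('pics/w13z.png',np.clip(cv2.resize(z,None,fx=2,fy=2,interpolation=cv2.INTER_CUBIC)[:,:,::-1]*2.,0,255).astype(np.uint8))
E
```

```text
t 18.4 pos [0.6751 0.0134 0.1838] xaxis yaw 8.61 zaxis [ 4.e-04 -1.e-04 -1.e+00] F [0.2 0.8 2.7] w 0.021
tool shift m [ 0.0006 -0.0002 -0.0007] scaled total [ 0.0008 -0.0002 -0.0009]
```

View pics/w13z.png

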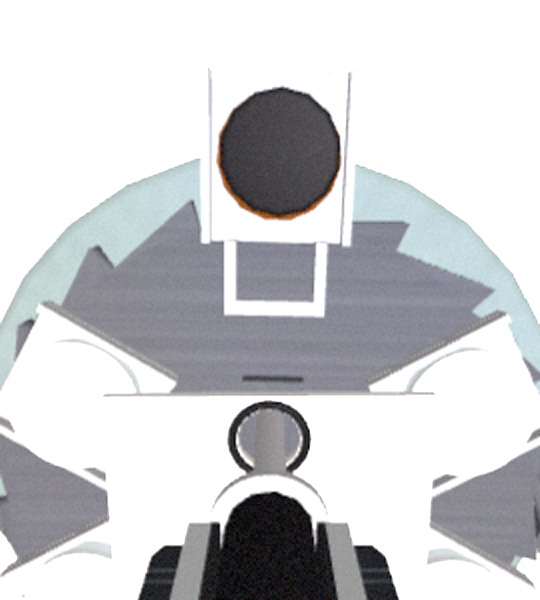

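The tray has sprung out. Now I withdraw the pin and go back to the stand.

Emit:
{"fn": "servo_tool", "kwargs": {"xyz": [[0,0,-0.008],[0,0,-0.016],[0,0,-0.02],[0,0,-0.02],[0,0,-0.02],[0,0,-0.016],[0,0,0],[0,0,0]], "twist": [0,0,0,0,0,0,0,0]}}

```text
time_s: 19.07
tool_pos: [0.6753, 0.0135, 0.2648]
tcp_rot: [0.0, 0.997, 0.075, 0.001]
wrist_force: [0.1, 0.0, -2.6]
gripper_width: 0.0212
```

```bash
python3 - <<'E'
from h import *
plan([.4705,.315,.263])
E
```

```text
t 19.07 pos [0.6753 0.0135 0.2648] xaxis yaw 8.62 zaxis [ 1.8e-03 -1.0e-04 -1.0e+00] F [ 0.1  0.  -2.6] w 0.0212
tool shift m [-0.1573 -0.3288  0.0014] scaled total [-0.1966 -0.411   0.0018]
```

Emit:
{"fn": "servo_tool", "kwargs": {"xyz": [[-0.0085,-0.018,0],[-0.016,-0.034,0],[-0.016,-0.034,0],[-0.016,-0.034,0],[-0.016,-0.034,0],[-0.016,-0.034,0],[-0.016,-0.034,0],[-0.016,-0.034,0],[-0.016,-0.034,0],[-0.016,-0.034,0],[-0.016,-0.034,0],[-0.016,-0.034,0]], "twist": [0,0,0,0,0,0,0,0,0,0,0,0]}}

```text
time_s: 20.07
tool_pos: [0.4795, 0.3026, 0.2618]
tcp_rot: [0.0, 0.997, 0.075, -0.002]
wrist_force: [0.3, 0.3, -1.1]
gripper_width: 0.0208
```

Emit:
{"fn": "servo_tool", "kwargs": {"xyz": [[-0.012,-0.019,0],[0,0,0.02],[0,0,0.02],[0,0,0.02],[0,0,0],[0,0,0],[0,0,0]], "twist": [0,0,0,0,0,0,0]}}

```text
time_s: 20.65
tool_pos: [0.4699, 0.3152, 0.2158]
tcp_rot: [-0.0, 0.997, 0.075, -0.0]
wrist_force: [-0.3, -0.3, -0.5]
gripper_width: 0.0211
```

```bash
python3 - <<'E'
from h import *
ci,im,d=cap('wrist','w14'); plan([.4705,.315,.11])
z=im[100:400,150:420]; cv2.imwrite('pics/w14z.png',np.clip(cv2.resize(z,None,fx=2,fy=2,interpolation=cv2.INTER_CUBIC)[:,:,::-1]*1.3,0,255).astype(np.uint8))
jarang('t14')
print([(x['centre'],x['score']) for x in finder.pinpoint('wrist','stand_hole')[:2]])
E
```

```text
t 20.7 pos [0.4704 0.3153 0.2166] xaxis yaw 8.62 zaxis [ 1.e-03  6.e-04 -1.e+00] F [ 0.6 -0.1 -0.8] w 0.0208
tool shift m [-1.000e-04  3.000e-04  1.066e-01] scaled total [-1.000e-04  4.000e-04  1.332e-01]
jar px [280.20238095 143.97619048] [274 140  13   9  84] pos [0.7552 0.0253 0.116 ] r 0.124 ang rel hole deg -0.12
[([283.3, 185.0], 0.71)]
```

View pics/w14z.png

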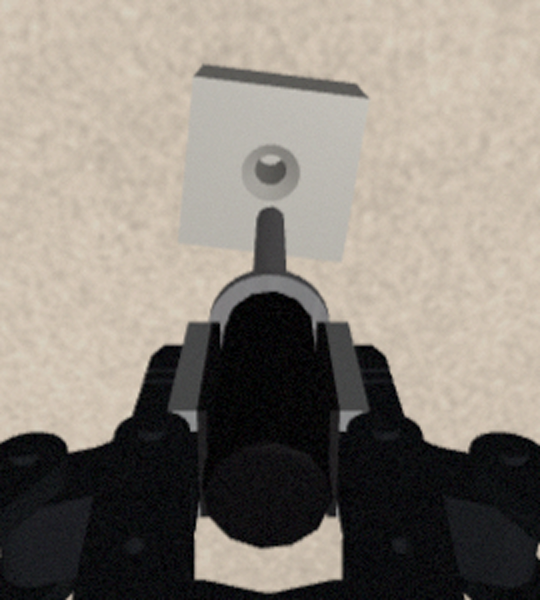

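The jar is out and still in line at -0.12°. The stand's chamfer centre is at (285,186) and the pin tip at (285,204).

```bash
python3 - <<'E'
from h import *
ci=camera_info('wrist'); s=robot.sense(); M=Rq(s['tcp_rot']); p=np.array(s['tool_pos'])
H=atz(ci,(285.25,185.75),.05); print(p,'hole',H,'tool',M.T@(H-p)); d=np.load('pics/w14.npy')
for r in (206,210,215,220): print(M.T@(atd(ci,(285,r),d[r,285])-p))
E
```

```text
[0.47080561 0.31529224 0.21706133] hole [0.47201743 0.31468286 0.05      ] tool [0.00078072 0.00090268 0.16706258]
[0.00361205 0.00039008 0.09838688]
[0.00360376 0.00035214 0.08939149]
[0.00374259 0.00030632 0.07853934]
[0.004037   0.00026221 0.0681093 ]
```

Emit:
{"fn": "servo_tool", "kwargs": {"xyz": [[0.0015,0.0005,0],[0,0,0.016],[0,0,0.016],[0,0,0.016],[0,0,0.016],[0,0,0.012],[0,0,0.008],[0,0,0.008],[0,0,0]], "twist": [0,0,0,0,0,0,0,0,0]}}

```text
time_s: 21.55
tool_pos: [0.4707, 0.3144, 0.1402]
tcp_rot: [0.001, 0.997, 0.075, -0.001]
wrist_force: [0.0, -0.6, -1.2]
gripper_width: 0.0207
```

```bash
python3 - <<'E'
from h import *
plan([.4712,.315,.1105])
E
```

```text
t 21.55 pos [0.4707 0.3144 0.1402] xaxis yaw 8.61 zaxis [-0.0025 -0.0012 -1.    ] F [ 0.  -0.6 -1.2] w 0.0207
tool shift m [ 0.0007 -0.0005  0.0297] scaled total [ 0.0008 -0.0006  0.0371]
```

Tip about 15 mm into the hole with no contact force. Continuing down.

Emit:
{"fn": "servo_tool", "kwargs": {"xyz": [[0,0,0.008],[0,0,0.008],[0,0,0.008],[0,0,0.007],[0,0,0.0055],[0,0,0],[0,0,0]], "twist": [0,0,0,0,0,0,0]}}

```text
time_s: 22.13
tool_pos: [0.4713, 0.3147, 0.1125]
tcp_rot: [0.0, 0.997, 0.075, -0.0]
wrist_force: [-0.2, -0.4, -1.1]
gripper_width: 0.0213
```

Emit:
{"fn": "servo_tool", "kwargs": {"xyz": [[0,0,0],[0,0,0],[0,0,0],[0,0,0],[0,0,0],[0,0,0]], "twist": [0,0,0,0,0,0], "jaw": 70}}

```text
time_s: 22.63
tool_pos: [0.4716, 0.3149, 0.1132]
tcp_rot: [-0.0, 0.997, 0.075, 0.0]
wrist_force: [-0.0, 0.3, -0.3]
gripper_width: 0.0602
```

```bash
python3 - <<'E'
from h import *
plan([.4712,.315,.25])
E
```

```text
t 22.63 pos [0.4716 0.3149 0.1132] xaxis yaw 8.62 zaxis [ 4.e-04  2.e-04 -1.e+00] F [-0.   0.3 -0.3] w 0.0602
tool shift m [-0.0004 -0.0002 -0.1368] scaled total [-0.0004 -0.0002 -0.171 ]
```

Released. Straight up, then back off along tool x to look.

Emit:
{"fn": "servo_tool", "kwargs": {"xyz": [[0,0,-0.012],[0,0,-0.024],[0,0,-0.028],[0,0,-0.028],[0,0,-0.028],[0,0,-0.028],[0,0,-0.024],[-0.03,0,0],[-0.03,0,0],[-0.03,0,0],[-0.02,0,0],[0,0,0]], "twist": [0,0,0,0,0,0,0,0,0,0,0,0]}}

```text
time_s: 23.63
tool_pos: [0.3825, 0.3016, 0.2515]
tcp_rot: [-0.0, 0.997, 0.076, 0.0]
wrist_force: [-0.2, 0.1, 0.1]
gripper_width: 0.0599
```

```bash
python3 - <<'E'
from h import *
ci,im,d=cap('wrist','w15'); plan([.4712,.315,.25])
rr,cc=np.mgrid[10:160,200:350]
P=np.array([atd(ci,(c,r),d[r,c]) for r,c in zip(rr.ravel(),cc.ravel())])
for lo,hi in [(.04,.06),(.085,.1),(.145,.165)]:
    q=P[(P[:,2]>lo)&(P[:,2]<hi)]
    if len(q): print(lo,len(q),q.min(0).round(4),q.max(0).round(4),((q.min(0)+q.max(0))/2).round(4),np.median(q[:,2]))
ci,im,d=cap('scene','s15'); cv2.imwrite('pics/s15z.png',np.clip(cv2.resize(im[130:310,200:460],None,fx=3,fy=3)[:,:,::-1]*1.4,0,255).astype(np.uint8))
ci,im,d=cap('top','t15'); cv2.imwrite('pics/t15z.png',np.clip(cv2.resize(im[120:300,130:470],None,fx=2.3,fy=2.3)[:,:,::-1]*1.4,0,255).astype(np.uint8))
c=(im.sum(2)<90)&(d>1.02)&(d<1.05); c[:120]=0;c[175:]=0;c[:,:235]=0;c[:,345:]=0
n,l,st,ce=cv2.connectedComponentsWithStats(c.astype(np.uint8)); k=1+np.argmax(st[1:,4]); p=atz(ci,ce[k],.116)[:2]-[.6325,.007]; print('jar r',np.hypot(*p),'ang',np.degrees(np.arctan2(p[1],p[0]))-8.6)
E
```

```text
t 23.68 pos [0.3839 0.3018 0.2515] xaxis yaw 8.68 zaxis [ 1.8e-03  9.0e-04 -1.0e+00] F [ 0.5 -0.4 -0.2] w 0.0599
tool shift m [0.0883 0.0001 0.0017] scaled total [1.104e-01 1.000e-04 2.100e-03]
0.04 6253 [0.4313 0.2759 0.0468] [0.5089 0.3534 0.0521] [0.4701 0.3146 0.0494] 0.04927043919847435
0.085 252 [0.4552 0.2995 0.0924] [0.4817 0.3291 0.0962] [0.4684 0.3143 0.0943] 0.0942529241732182
0.145 959 [0.459  0.3031 0.1514] [0.4805 0.3248 0.1565] [0.4698 0.3139 0.1539] 0.15413983537029466
jar r 0.12676791582281666 ang -0.45552227429783265
```

View pics/s15z.png

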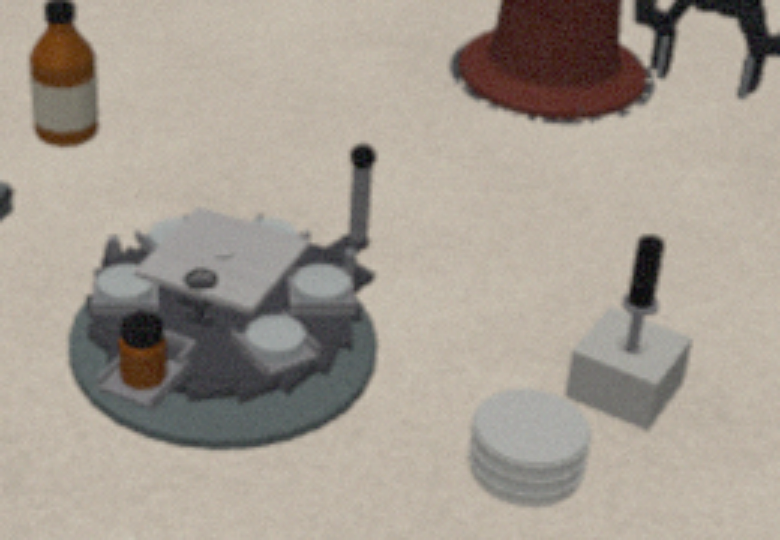

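View pics/t15z.png

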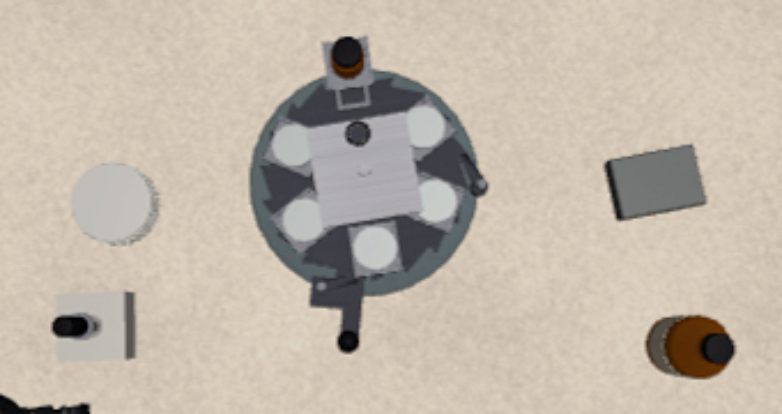

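Both pictures show the jar tray out and in line, the pin upright in its stand with its top at 0.154 m as at the start, and the bystanders undisturbed. Handing in.

```bash
python3 -c "
from rig import robot
print(robot.close_job())"
```

```text
the job is handed in; nothing more can be done
None
```

I carried out the whole task and handed the job in at about 24 s. No verdict was reported.

- **Feed:** I worked the lever through two full strokes. The jar tray went from about -41° to -20° and then to -0.1° from the hole, still latched in.
- **Release:** I pushed the pin about 10 mm into the catch and the tray sprang out. I then put the pin back in its stand and let go.

**Last checks:**
- **Jar tray:** the jar measured 127 mm from the axis, in line within about 0.5°. That is 2 mm short of the 129 mm for fully out, but its earlier "in" reading was also slightly low, so I put it down to calibration.
- **Pin:** it stands upright, its top at 0.154 m as at the start and within about 1 mm of the stand's centre. I judged the tip depth from that height, not by seeing the tip.
- **Surroundings:** the lever is back at rest. The bottle, slide box and dish stack look unmoved in the last pictures, though I did not measure them again. The gripper is clear of everything.

No check failed. The network finder missed the lever grip and the pin in some wrist pictures. Its access-hole position was about 3 mm off mine, so I used my own pixel measurements for the grasp, the hole and the placing.

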